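# Clear the hinge bench: fetch the offcuts and dump them through the scrap chute

### The arm

A 6-joint arm with a two-finger parallel gripper is mounted at the origin on the work surface. World frame = base frame: x ahead of the robot, y to its left, z up, the work surface at z = 0. Lengths are in m, angles in rad, forces in N, time in s.
With the tool pointing down it reaches from about 0.3 to 0.775 m from the base axis. Payload 14.6 kg.
Tool frame: the origin (TCP) lies on the centre line of the jaws, within the pads' length; the fingertips stand 19 mm ahead of it and the grasp point (between the pads) is the TCP; z points along the fingers, y is the line along which they close (so a half turn about z gives the same grasp; the last joint's range is limited). The gripper opens to 94 mm and grips with 3 to 60 N. Pads are 16 mm wide; open, the fingers measure 119 mm over their backs; the gripper's body (75 mm by 177 mm) begins 78 mm behind the grasp point.
Start: joints at [-1.207, 0.3, 1.521, -0, 1.321, -0.067], TCP at [0.23, -0.5, 0.224] pointing down, gripper open.
Joint ranges: [-3.03, 3.03], [-0.79, 2.21], [0.23, 2.52], [-1.04, 4.18], [0, 3.07], [-2.55, 2.55]. Speed limits (rad/s): [2.22, 2.22, 2.57, 3.14, 3.14, 3.14].

### API

Orientations are given as [roll, pitch, yaw] about the fixed x, y, z axes, in that order (R = Rz(yaw) Ry(pitch) Rx(roll)).
In Python, from station import get_obs, camera, workorder gives the robot as it stands.
- The arm moves only by the tool play_rows, never from a script. Its argument "motion" is a list that holds one entry, the list of rows, each a list of 7 numbers: the shift along the tool's x, y, z as a fraction of full scale, then the turn, a rotation vector about the tool's x, y, z as a fraction of full scale, then the opening, from -1 (shut) to 1 (fully open). In form: [[[x, y, z, ax, ay, az, grip], ...]]. A call has 1 to 10 rows; each row is the pose to reach, as a shift and turn from the pose commanded when the call began, along the tool's axes at that moment, turning the shorter way round; what a row does not reach only later rows make up. Full scale, the value 1, is 0.25 m for a shift and 2 pi rad for a turn. A row lasts 1/10 s, in which the tool goes at most 50 mm and 8.59 degrees, less where a joint would pass 70% of its speed; a pose out of reach is approached as far as the arm can. A call with a number of a shift or a turn outside -1 to 1 is refused whole. A call with a gripper value outside its range is refused whole. The fingers move at their own pace and stop on an object; "grip_force" is the grip in N (left out, the last holds). Time passes only in rows, so rows that repeat a pose let the fingers close. It gives the time, the measured TCP pose, the force, the opening and the grip force at its end, in the units of the state.
- get_obs(): the state, without advancing time (a new reading comes with each control period).
- camera(name): name is "scene" or "top"; returns a dict with "frame" (384x512x3 uint8, red, green, blue), "z_map" (384x512 float32, m along the optical axis (not along the pixel's ray), 0 where there is no reading), "camera_matrix" (3x3 intrinsics, pixels), "T" (4x4, takes a point from camera to world coordinates). Camera axes: x right, y up, looking along -z (the intrinsics and any distortion apply to the point x, -y, -z); pixel columns grow to the right and rows downward; lengths in m; the calibration is good to about 2 mm. A picture is of the moment at which its call begins.
- workorder.hand_in(): hands the job in; it is judged then, once.
The state is a dict: "time_s": time; "qpos": joint angles; "joint_vel": joint speeds; "tau": joint torques, N m; "ee_pos": TCP position; "eef_rot": TCP orientation; "force": force on the tool from outside, world axes, zero at the start; "moment": the same for the moment, N m; "grip_width": finger opening in m; "grip_force": force on a finger pad.
Only numpy, scipy, OpenCV 4.12 (cv2) and the standard library are available. Lean on these libraries where they do the work, as an engineer would, in place of code of your own. Each camera call takes 0.05 s, during which the arm holds its last target. There are 200 camera calls.

### The job

Clear the two red-brown offcuts off the bench, the one in the open and the one under the raised door stile, into the top of the scrap chute. When both lie in the chute behind its closed gate, pull the brass trigger back towards its fixed grip as far as it goes so that the gate dumps them into the green bin, then let it spring shut and keep clear. Leave the fittings and tools where they are and do not knock the stile.

Things in the scene. Friction and masses are not known exactly. Their poses are not given: they have to be found in the camera images.
- offcut_a: Chunky red-brown wood offcut lying under the door stile: block 38 x 34 x 28 mm (its x, y, z), about 20 to 45 g. Origin at the centre of its underside.
- offcut_b: Chunky red-brown wood offcut lying in the open between robot and stile: block 48 x 30 x 26 mm (its x, y, z), about 20 to 45 g. Origin at the centre of its underside.
- stile: Finished door stile, fixed: beam 80 x 380 x 40 mm (x, y, z), underside 120 mm above the worktop, on two dark blocks 60 x 36 x 120 mm centred at y = +-155 mm. The space below is open to the robot's side (-x) and the far side (+x). Offcut a's centre lies there 28 to 44 mm in from the stile's robot-side face. Origin on the worktop under the stile's centre.
- chute: Scrap chute, fixed. Origin on the worktop below its gate; +x points downhill, from plywood hopper to bin. Hopper open on top: inside x -150 to 0, y +-55 mm, walls 10 mm, rim z = 185 mm. Slippery metal floor slopes down 30 degrees, from z = 152 mm at x = -150 to z = 65 mm at the lip at x = 0, closed by the sprung gate. A steel cross bar spans it at x -35 to -23, z 145 to 155 mm.
- grip_top (a point): Top centre of the fixed wooden grip that stands on the cross bar: 10 mm (x) by 30 mm (y), z 155 to 202 mm in the chute's frame, its centre at x = -29 mm. The space between it and the hopper's rear wall is free for a finger.
- trigger (a joint): Sprung gate trigger, rad: 0 shut (at rest), 0.75 hard stop. Hinge line along the chute's y at x = 0, z = 137 mm. Brass lever, 6 mm thick, 36 mm wide, 52 mm long, rises from it, leaning 0.4 rad to +x at rest, 0.35 rad to -x (near the grip) at the stop. The gate below swings out to +x. 3 to 7 N at its tip. Width over grip and lever: 57 mm at rest, 32 mm at the stop (held 15 mm above the hinge).
- trigger_tip (a point): Top end of the brass trigger lever, middle of its width and thickness; it moves with the lever (at rest x = +20, z = 185 mm in the chute's frame).
- bin: Open green scrap bin, fixed below the chute's lip: outside 170 x 140 mm and 45 mm high, walls 6 mm. Origin at the centre of its underside, 89 mm from the chute's origin along +x, axes as the chute's.
- hinge: Brass butt hinge opened flat, 69 x 75 x 9 mm, lying loose on top of the stile. Bystander. Origin at the centre of its underside.
- hasp: Steel hasp plate 35 x 100 x 4 mm with a 23 mm high staple, loose on the worktop near the robot. Bystander. Origin at the centre of its underside.
- gauge: Boxwood marking gauge, stem 170 mm along its y, head 36 x 32 x 40 mm with a brass screw to 52 mm, loose. Bystander. Origin at the centre of the head's underside.
- bradawl: Red-handled bradawl 150 mm long lying along its x, loose. Bystander. Origin at its middle, on the worktop.
- pencil: Yellow carpenter's pencil 160 x 14 x 9 mm lying along its x, loose, near the chute. Bystander. Origin at the centre of its underside.
- jar: Amber screw jar, 66 mm diameter, 75 mm high, loose, on the robot's right. Bystander. Origin at the centre of its underside.

How it is judged:
By the outcome, as a careful person would: the job done as asked, in the order asked, and still so for the second after the job is handed in, with the robot touching nothing.
It also fails if it takes over 67 s, if anything falls off the work surface, if the arm or the gripper's body presses on something with over 40 N, if the wrist force passes 120 N, or if a joint passes its speed limit or range.

## Working session

There is one attempt and no reset: what is moved stays moved. The work goes in short steps, Python scripts to look and compute and a tool call to move; the robot and the scene stay as the last step left them, time stands still between calls to the robot, and variables do not carry over. Pictures are saved under pics/ and viewed, at most 10 in all, crops included, and the job is handed in when it is done.

Besides the shell and the picture viewer there is one more tool, called as name(argument=value, ...) on one line, values as JSON. play_rows: Moves the arm, as the interface text tells. Its arguments: {"type":"object","properties":{"motion":{"type":"array"},"grip_force":{"type":"number"}},"required":["motion"]}

```bash
mkdir -p pics; ls; cat > h.py <<'E'
import numpy as np, cv2
from station import get_obs, camera, workorder
from scipy.spatial.transform import Rotation as R
def cloud(c):
    z=c["z_map"]; K=c["camera_matrix"]; h,w=z.shape
    v,u=np.mgrid[:h,:w]
    p=np.stack([(u-K[0,2])/K[0,0]*z,-(v-K[1,2])/K[1,1]*z,-z],-1)
    P=p@c["T"][:3,:3].T+c["T"][:3,3]
    P[z==0]=np.nan
    return P
def save(c,n,crop=None,s=1):
    f=c["frame"][...,::-1]
    if crop: u0,v0,u1,v1=crop; f=f[v0:v1,u0:u1]
    cv2.imwrite("pics/"+n,cv2.resize(f,None,fx=s,fy=s,interpolation=cv2.INTER_CUBIC))
E
python3 - <<'E'
from h import *
for n in("scene","top"):
    c=camera(n); save(c,n+"1.png",s=1.5); print(n,c["T"].round(3).tolist(),c["camera_matrix"].round(1).tolist(),(c["z_map"]==0).mean())
    np.savez(""+n+"1.npz",**c)
o=get_obs(); print(o)
E
```

```text
pics
scene [[0.73, -0.472, 0.494, 1.027], [0.683, 0.512, -0.52, -0.547], [-0.008, 0.717, 0.697, 0.803], [0.0, 0.0, 0.0, 1.0]] [[379.2, 0.0, 252.3], [0.0, 379.2, 192.6], [0.0, 0.0, 1.0]] 0.004033406575520833
top [[-0.028, 0.994, -0.106, 0.429], [-1.0, -0.029, -0.011, -0.034], [-0.014, 0.106, 0.994, 1.167], [0.0, 0.0, 0.0, 1.0]] [[373.0, 0.0, 256.6], [0.0, 373.0, 199.1], [0.0, 0.0, 1.0]] 0.0038604736328125
{'time_s': 0.1, 'qpos': array([-1.20660882e+00,  3.00402179e-01,  1.52147753e+00,  3.57397669e-05,
        1.32070299e+00, -6.66140803e-02]), 'joint_vel': array([ 0.00085031, -0.00128987, -0.00128296,  0.00100878,  0.0003908 ,
        0.00075448]), 'tau': array([ 3.01211767e-03, -5.32637501e+01, -3.53283441e+01,  7.09558139e-02,
        2.34638719e-02, -4.98896327e-05]), 'ee_pos': array([ 0.22960645, -0.49956076,  0.22396793]), 'eef_rot': array([-3.14060710e+00, -1.00444825e-04,  4.30792674e-01]), 'force': array([ 0.16326377, -0.24296193,  0.97062778]), 'moment': array([ 0.04450189,  0.00684707, -0.01852712]), 'grip_force': 0.0, 'grip_width': 0.09371146427147894}
```

View pics/scene1.png

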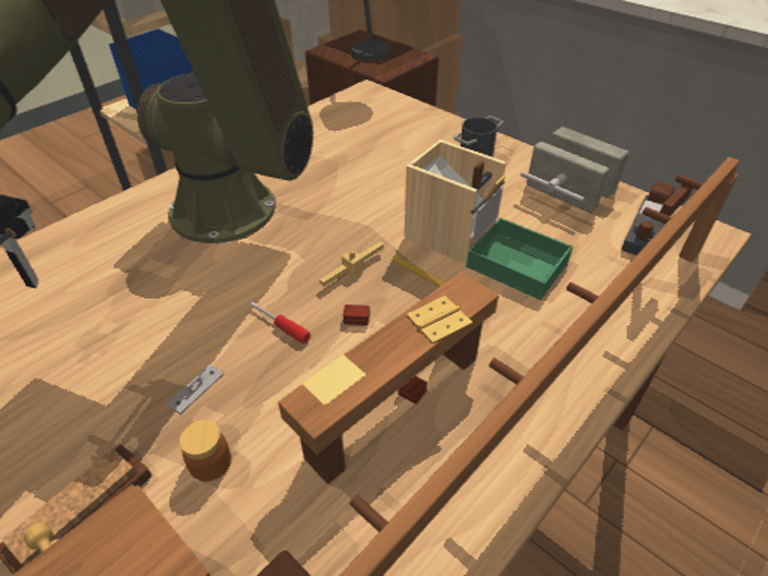

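View pics/top1.png

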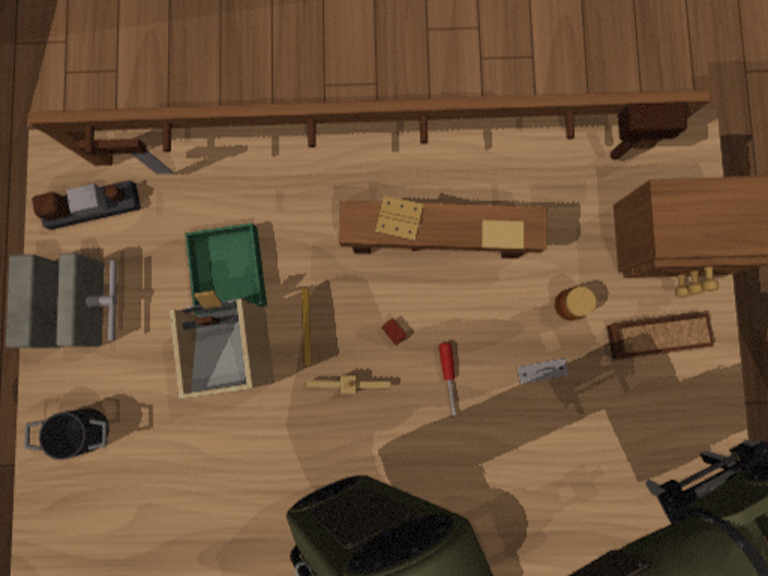

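The scene shows offcut b at (237,210), offcut a under the stile at (275,259) and the chute at about (300,130). All are in original-resolution pixels. In the top view, b is at (263,221), the stile spans (227..364, 135..167), the chute is at about (140,230) and the bin at about (150,178).

```bash
cat > m.py <<'E'
from h import *
S={n:dict(np.load(n+"1.npz")) for n in("scene","top")}
PC={n:cloud(c) for n,c in S.items()}
def rect(P): 
    r=cv2.minAreaRect((P[:,:2]*1000).astype(np.float32)); return [np.round(x,1) for x in r]
def sel(n,u0,v0,u1,v1,z0,z1,red=False):
    P=PC[n][v0:v1,u0:u1].reshape(-1,3); f=S[n]["frame"][v0:v1,u0:u1].reshape(-1,3).astype(int)
    m=(P[:,2]>z0)&(P[:,2]<z1)
    if red: m&=(f[:,0]>1.9*f[:,1])
    return P[m]
E
python3 - <<'E'
from m import *
for n,b in(("scene",(222,195,252,222)),("top",(250,208,275,232))):
    P=sel(n,*b,.005,.06,True); zt=np.median(P[P[:,2]>np.percentile(P[:,2],60)][:,2]); print(n,"b",len(P),zt,"top rect",rect(P[P[:,2]>zt-.004]),"all",rect(P))
P=sel("scene",262,246,290,272,.002,.06,True); zt=np.percentile(P[:,2],[5,50,90]); print("a",len(P),zt,"top",rect(P[P[:,2]>zt[2]-.004]),"all",rect(P))
P=sel("top",220,128,370,170,.15,.166);print("stile top",len(P),np.median(P[:,2]),rect(P))
P=sel("scene",180,180,335,300,.15,.166);print("stile scene",len(P),np.median(P[:,2]),rect(P))
P=sel("top",108,190,172,268,.178,.192);print("rim",len(P),np.median(P[:,2]),rect(P))
P=sel("scene",262,90,345,140,.178,.192);print("rim",len(P),np.median(P[:,2]),rect(P))
P=sel("top",120,145,180,208,.035,.055);print("bin",len(P),np.median(P[:,2]),rect(P))
P=sel("scene",305,140,385,200,.035,.055);print("bin",len(P),np.median(P[:,2]),rect(P))
save(S["top"],"c1.png",(105,185,180,270),7); save(S["scene"],"c2.png",(262,85,350,175),6)
E
```

```text
scene b 192 0.027107915845468566 top rect [array([485. , -38.8]), array([46.6, 30.9]), np.float64(36.6)] all [array([484. , -38.1]), array([46.9, 33.5]), np.float64(37.4)]
top b 137 0.028367371387492568 top rect [array([483.5, -37.5]), array([45.7, 27.7]), np.float64(37.0)] all [array([482.7, -37.8]), array([45.3, 28.1]), np.float64(42.5)]
a 192 [0.006827   0.02684854 0.02938323] top [array([677.8, -95.7]), array([28.7, 32.6]), np.float64(5.1)] all [array([675. , -96.3]), array([34.2, 33. ]), np.float64(6.3)]
stile top 3793 0.16114594196809828 [array([ 673.4, -130.9]), array([378.2,  89.2]), np.float64(86.3)]
stile scene 5061 0.16053549817098167 [array([ 673.6, -131.4]), array([383.4,  90.3]), np.float64(85.9)]
rim 717 0.18529938806525426 [array([465.2, 288.2]), array([179.8, 131.3]), np.float64(6.9)]
rim 475 0.18406942115783187 [array([465.5, 286.8]), array([182.3, 134.4]), np.float64(6.3)]
bin 409 0.044373594964000285 [array([614.6, 306.4]), array([183.3, 141.9]), np.float64(6.7)]
bin 574 0.04293312524221693 [array([607.8, 303. ]), array([199.2, 145.2]), np.float64(6.2)]
```

View pics/c1.png

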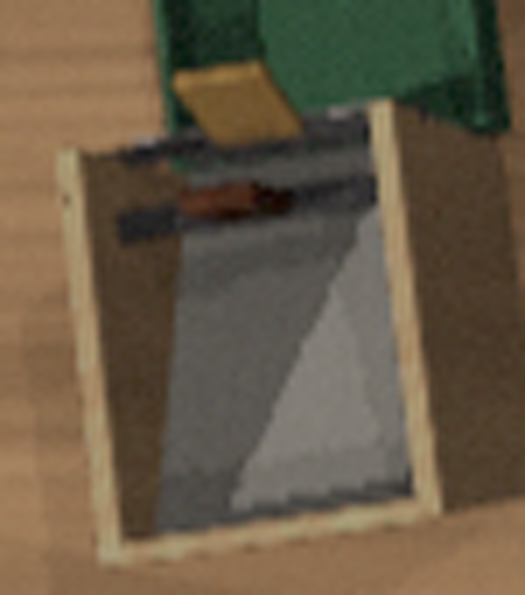

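View pics/c2.png

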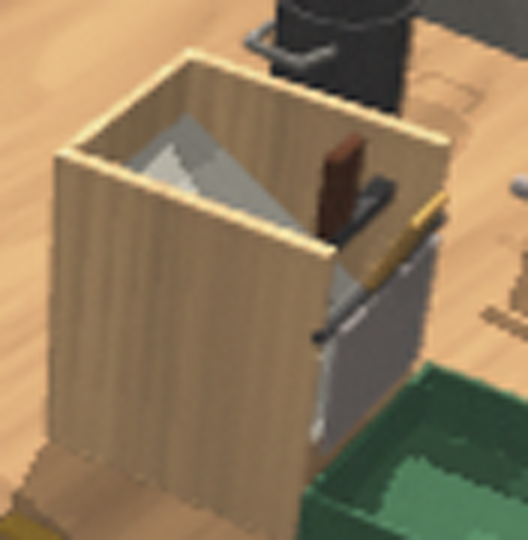

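The crops show the trigger lever at c1 (235,100), the grip top at c1 (220,200), and the hopper's rear wall along the bottom edge. Next I fit the chute frame and offcut a more closely.

```bash
cat >> h.py <<'E'
def go(pos,rot=None,o=None):
    """print shift/turn fractions to reach world TCP pos, Rotation rot; and rows needed"""
    o=o or get_obs(); R0=R.from_euler('xyz',o["eef_rot"]); p0=o["ee_pos"]
    d=R0.inv().apply(np.array(pos)-p0)/.25; w=np.zeros(3) if rot is None else (R0.inv()*rot).as_rotvec()/(2*np.pi)
    print(np.r_[d,w].round(4).tolist(),"rows",round(np.linalg.norm(d)*.25/.05,1),round(np.linalg.norm(w)*360/8.59,1))
def down(yaw): return R.from_euler('xyz',[np.pi,0,yaw])
def tilt(h,t): # heading h, t below the horizontal, y = right
    z=np.array([np.cos(t)*np.cos(h),np.cos(t)*np.sin(h),-np.sin(t)]); y=np.array([np.sin(h),-np.cos(h),0])
    return R.from_matrix(np.stack([np.cross(y,z),y,z],1))
E
python3 - <<'E'
from m import *
from scipy.optimize import minimize
def loc(P,c): 
    d=P[:,:2]*1000-c[:2]; a=np.radians(c[2]); return np.stack([d[:,0]*np.cos(a)+d[:,1]*np.sin(a),-d[:,0]*np.sin(a)+d[:,1]*np.cos(a)],1)
for n,b in(("top",(108,195,172,268)),("scene",(262,90,345,140))):
    P=sel(n,*b,.181,.189)
    def cost(c):
        q=loc(P,c); x,y=q.T
        s=np.hypot(np.maximum(0,np.abs(np.abs(y)-60)-4),np.maximum(0,np.maximum(x-0,-160-x))) # side walls
        r=np.hypot(np.maximum(0,np.abs(x+155)-4),np.maximum(0,np.abs(y)-65))
        return np.minimum(np.minimum(s,r),8).sum()
    best=min((minimize(cost,[535+i,295+j,6.5],method="Nelder-Mead") for i in(-6,0,6) for j in(-5,0,5)),key=lambda r:r.fun)
    print(n,len(P),best.x,best.fun/len(P))
    c=best.x
    Q=PC[n][b[1]:b[3],b[0]:b[2]].reshape(-1,3); q=loc(Q,c)
    m=(Q[:,2]>.196)&(Q[:,2]<.21); print("grip",m.sum(),q[m].mean(0),q[m].min(0),q[m].max(0),np.median(Q[m,2]))
    m=(Q[:,2]>.17)&(Q[:,2]<.192)&(abs(q[:,1])<30)&(q[:,0]>3); print("lever",m.sum(),q[m].min(0),q[m].max(0),Q[m,2].max())
P=sel("scene",262,246,290,272,.002,.06,True)
for k in((.026,.034),(.008,.022)): 
    m=(P[:,2]>k[0])&(P[:,2]<k[1]); print("a",k,m.sum(),P[m].min(0),P[m].max(0))
P=sel("top",220,128,370,170,.157,.164)
for ang in(-2,-3,-4,-5):
    q=loc(P,[673.4,-131,ang]); print(ang,np.percentile(q,[1,99],axis=0).round(1).tolist())
go([.484,-.038,.16],down(np.radians(37)))
E
```

```text
top 625 [533.85446151 295.67532874   6.90906291] 0.6257216575559981
grip 45 [-30.26603218  -0.9540739 ] [-35.32139533 -14.33936993] [-24.86171413  16.16502645] 0.20217712188067793
lever 65 [  9.50055326 -17.31919479] [20.62023137 18.30989026] 0.1903991301523018
scene 364 [534.7977155  294.06425461   6.97924931] 0.9723506576576535
grip 28 [-29.32176674  -1.38682694] [-35.72046569 -15.24717961] [-24.97627736  16.89056306] 0.20084139769714054
lever 28 [ 11.59698651 -20.02644868] [21.29014731 15.64323499] 0.18685564889356288
a (0.026, 0.034) 109 [ 0.66484286 -0.11203498  0.02601733] [ 0.69316615 -0.07886584  0.03172638]
a (0.008, 0.022) 54 [ 0.66000257 -0.1140475   0.00852865] [ 0.69289344 -0.08213992  0.02183858]
-2 [[-46.2, -185.6], [37.7, 185.6]]
-3 [[-44.1, -185.6], [35.7, 185.6]]
-4 [[-43.9, -185.7], [35.9, 185.7]]
-5 [[-45.5, -186.1], [37.1, 185.4]]
[1.6956, -1.2524, 0.2573, -0.0002, -0.0, -0.0342] rows 10.6 1.4
```

play_rows(motion=[[[0.85,-0.63,0.0,0,0,-0.034,1],[0.85,-0.63,0.0,0,0,-0.034,1],[0.85,-0.63,0.0,0,0,-0.034,1],[0.85,-0.63,0.0,0,0,-0.034,1],[0.85,-0.63,0.0,0,0,-0.034,1],[0.85,-0.63,0.0,0,0,-0.034,1],[0.85,-0.63,0.0,0,0,-0.034,1]]])

```text
time_s: 0.8
ee_pos: [0.3577, -0.2663, 0.2245]
eef_rot: [-3.142, -0.0, 0.648]
force: [0.1, 0.0, 0.4]
grip_width: 0.094
grip_force: 0.0
```

```bash
python3 -c "
from h import *
go([.484,-.038,.10],down(np.radians(37)));go([.484,-.038,.021],down(np.radians(37)))"
```

```text
[0.9538, -0.4237, 0.498, -0.0, -0.0, 0.0003] rows 5.8 0.0
[0.9537, -0.4237, 0.814, -0.0, -0.0, 0.0003] rows 6.6 0.0
```

play_rows(motion=[[[0.954,-0.424,0.4,0,0,0,1],[0.954,-0.424,0.4,0,0,0,1],[0.954,-0.424,0.4,0,0,0,1],[0.954,-0.424,0.4,0,0,0,1],[0.954,-0.424,0.4,0,0,0,1],[0.954,-0.424,0.4,0,0,0,1],[0.954,-0.424,0.6,0,0,0,1],[0.954,-0.424,0.7,0,0,0,1],[0.954,-0.424,0.798,0,0,0,1],[0.954,-0.424,0.798,0,0,0,1]]])

```text
time_s: 1.8
ee_pos: [0.4823, -0.0406, 0.0222]
eef_rot: [-3.138, 0.004, 0.643]
force: [0.1, 1.5, -0.1]
grip_width: 0.094
grip_force: 0.0
```

play_rows(motion=[[[0,0,0,0,0,0,-1],[0,0,0,0,0,0,-1],[0,0,0,0,0,0,-1],[0,0,0,0,0,0,-1],[0,0,0,0,0,0,-1],[0,0,0,0,0,0,-1],[0,0,0,0,0,0,-1],[0,0,0,0,0,0,-1],[0,0,0,0,0,0,-1],[0,0,0,0,0,0,-1]]], grip_force=20)

```text
time_s: 2.8
ee_pos: [0.4839, -0.0399, 0.0249]
eef_rot: [-3.141, 0.0, 0.644]
force: [0.1, 1.4, 0.4]
grip_width: 0.0303
grip_force: 20.0
```

play_rows(motion=[[[0,0,-0.4,0,0,0,-1],[0,0,-0.8,0,0,0,-1],[0,0,-1,0,0,0,-1],[0,0,-1,0,0,0,-1],[0,0,-1,0,0,0,-1],[0,0,-1,0,0,0,-1],[0,0,-1,0,0,0,-1]]])

```text
time_s: 3.5
ee_pos: [0.484, -0.0399, 0.2752]
eef_rot: [3.141, -0.001, 0.644]
force: [-0.3, -0.2, -0.1]
grip_width: 0.0295
grip_force: 20.0
```

```bash
cat >> h.py <<'E'
A=np.radians(6.95)
def ch(x,y,z): return [.5344+x*np.cos(A)-y*np.sin(A),.2949+x*np.sin(A)+y*np.cos(A),z]
E
python3 -c "
from h import *
go(ch(-.1,0,.275),down(A));go(ch(-.1,0,.18),down(A))"
```

```text
[0.6191, -1.1493, 0.0003, 0.0001, -0.0002, 0.0833] rows 6.5 3.5
[0.6187, -1.1497, 0.3803, 0.0001, -0.0002, 0.0833] rows 6.8 3.5
```

play_rows(motion=[[[0.5,-0.93,-0.1,0,0,0.083,-1],[0.5,-0.93,-0.1,0,0,0.083,-1],[0.5,-0.93,-0.1,0,0,0.083,-1],[0.5,-0.93,-0.1,0,0,0.083,-1],[0.5,-0.93,-0.1,0,0,0.083,-1],[0.5,-0.93,-0.1,0,0,0.083,-1],[0.5,-0.93,-0.1,0,0,0.083,-1],[0.5,-0.93,-0.1,0,0,0.083,-1]]])

```text
time_s: 4.3
ee_pos: [0.4438, 0.2213, 0.2981]
eef_rot: [3.141, 0.003, 0.125]
force: [0.3, -0.8, 0.3]
grip_width: 0.0299
grip_force: 20.0
```

```bash
python3 -c "
from h import *
go(ch(-.1,0,.275),down(A));go(ch(-.1,0,.18),down(A))"
```

```text
[-0.0034, -0.2484, 0.0923, 0.0002, 0.0005, 0.0005] rows 1.3 0.0
[-0.0023, -0.2488, 0.4723, 0.0002, 0.0005, 0.0005] rows 2.7 0.0
```

play_rows(motion=[[[0,-0.248,0.05,0,0,0,-1],[0,-0.248,0.05,0,0,0,-1],[0,-0.248,0.2,0,0,0,-1],[0,-0.248,0.35,0,0,0,-1],[0,-0.248,0.47,0,0,0,-1],[0,-0.248,0.47,0,0,0,-1],[0,-0.248,0.47,0,0,0,0.2],[0,-0.248,0.47,0,0,0,0.2],[0,-0.248,0.47,0,0,0,0.2],[0,-0.248,0.47,0,0,0,0.2]]])

```text
time_s: 5.3
ee_pos: [0.437, 0.2827, 0.1835]
eef_rot: [-3.141, -0.002, 0.123]
force: [-0.2, 0.2, -0.3]
grip_width: 0.0556
grip_force: 0.0
```

play_rows(motion=[[[0,0,0,0,0,0,0.2],[0,0,-0.2,0,0,0,0.2],[0,0,-0.4,0,0,0,0.2],[0,0,-0.6,0,0,0,0.2],[0,0,-0.6,0,0,0,0.2]]])

```text
time_s: 5.8
ee_pos: [0.4376, 0.2832, 0.3395]
eef_rot: [-3.138, -0.01, 0.123]
force: [0.1, 0.7, 0.1]
grip_width: 0.0564
grip_force: 0.0
```

```bash
python3 -c "
from h import *
o=get_obs();print(o['qpos'])
t=np.radians(35);h=np.radians(5);T=tilt(h,t)
for k in (.2,.12,.0): go(np.array([.674,-.097,.024])-k*T.as_matrix()[:,2],T); print(np.array([.674,-.097,.024])-k*T.as_matrix()[:,2])
go([.45,-.0,.3],down(h))"
```

```text
[ 5.04166102e-01  1.67023407e-01  1.42041723e+00 -1.59451668e-05
  1.54333345e+00  1.95184165e+00]
[0.0886, 1.6053, 0.7978, -0.0034, 0.1512, 0.0049] rows 9.0 6.3
[ 0.51079302 -0.11127876  0.13871529]
[0.3487, 1.6154, 0.9839, -0.0034, 0.1512, 0.0049] rows 9.6 6.3
[ 0.57607581 -0.10556726  0.09282917]
[0.7389, 1.6306, 1.2631, -0.0034, 0.1512, 0.0049] rows 11.0 6.3
[ 0.674 -0.097  0.024]
[-0.0916, 1.1311, 0.1527, -0.0007, -0.0016, 0.0057] rows 5.7 0.2
```

play_rows(motion=[[[0,0.8,0,0,0,0,1],[0,0.8,0,0,0,0,1],[0,0.8,0,0,0,0,1],[0,0.8,0,0,0,0,1],[0,0.8,0,0,0,0,1],[0,0.8,0,0,0,0,1]]])

```text
time_s: 6.4
ee_pos: [0.4612, 0.0835, 0.3325]
eef_rot: [-3.141, -0.0, 0.121]
force: [-0.1, 0.6, -0.3]
grip_width: 0.0937
grip_force: 0.0
```

```bash
python3 -c "
from h import *
c=camera('top'); save(c,'top2.png',(105,120,380,270),2.8)
t=np.radians(35);h=np.radians(5);T=tilt(h,t)
P=np.array([.674,-.097,.024])-.2*T.as_matrix()[:,2]
go(P+[0,0,.15],T); go(P,T)
"
```

```text
[0.1016, 0.8013, 0.1747, -0.0027, 0.1528, 0.0052] rows 4.1 6.4
[0.1016, 0.8014, 0.7747, -0.0027, 0.1528, 0.0052] rows 5.6 6.4
```

View pics/top2.png

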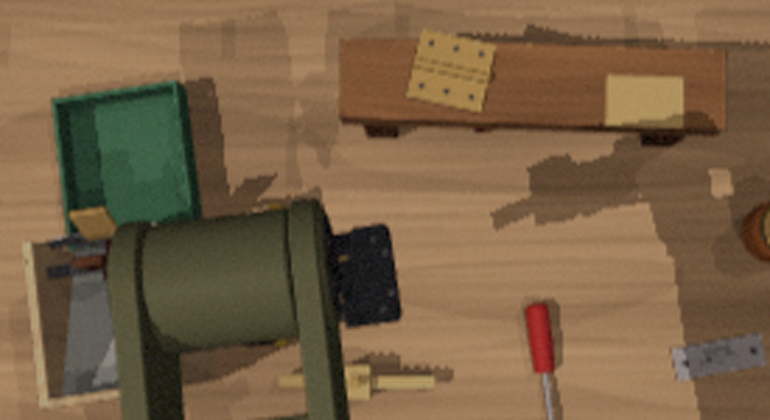

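The arm covers part of the hopper, so I'll check b later. The open hopper and the stile look unmoved. Next I tilt the tool at height and look.

play_rows(motion=[[[0.1,0.8,0.17,-0.003,0.153,0.005,1],[0.1,0.8,0.17,-0.003,0.153,0.005,1],[0.1,0.8,0.17,-0.003,0.153,0.005,1],[0.1,0.8,0.17,-0.003,0.153,0.005,1],[0.1,0.8,0.17,-0.003,0.153,0.005,1],[0.1,0.8,0.17,-0.003,0.153,0.005,1],[0.1,0.8,0.17,-0.003,0.153,0.005,1],[0.1,0.8,0.17,-0.003,0.153,0.005,1],[0.1,0.8,0.17,-0.003,0.153,0.005,1],[0.1,0.8,0.17,-0.003,0.153,0.005,1]]])

```text
time_s: 7.45
ee_pos: [0.5111, -0.1106, 0.2906]
eef_rot: [3.137, -0.96, 0.093]
force: [0.1, 0.1, 0.3]
grip_width: 0.0937
grip_force: 0.0
```

```bash
python3 -c "
from h import *
c=camera('scene'); save(c,'scene2.png',None,1.5); print(get_obs()['qpos'].round(2))
t=np.radians(35);h=np.radians(5);T=tilt(h,t)
P=np.array([.674,-.097,.024])-.2*T.as_matrix()[:,2]
for k in (.2,.12,.0): go(np.array([.674,-.097,.024])-k*T.as_matrix()[:,2],T)
Q=cloud(c)
# arm points below 0.35, by x band
f=Q.reshape(-1,3); 
for x in np.arange(.2,.6,.05):
  m=(abs(f[:,0]-x)<.025)&(f[:,1]>-.25)&(f[:,1]<.15)&(f[:,2]>.1); 
  if m.any(): print(x.round(2),f[m,2].min().round(3),f[m,1].min().round(2),f[m,1].max().round(2))
"
```

```text
[-0.51 -0.17  2.12  1.03  0.57  0.25]
[-0.4987, 0.0006, 0.347, -0.0001, -0.0001, 0.0005] rows 3.0 0.0
[-0.4989, 0.0008, 0.667, -0.0001, -0.0001, 0.0005] rows 4.2 0.0
[-0.4991, 0.001, 1.147, -0.0001, -0.0001, 0.0005] rows 6.3 0.0
0.2 0.434 -0.15 0.0
0.25 0.409 -0.18 -0.02
0.3 0.371 -0.18 -0.05
0.35 0.355 -0.16 -0.07
0.4 0.313 -0.21 -0.03
0.45 0.307 -0.21 -0.03
0.5 0.274 -0.18 -0.05
0.55 0.274 -0.17 -0.06
```

View pics/scene2.png

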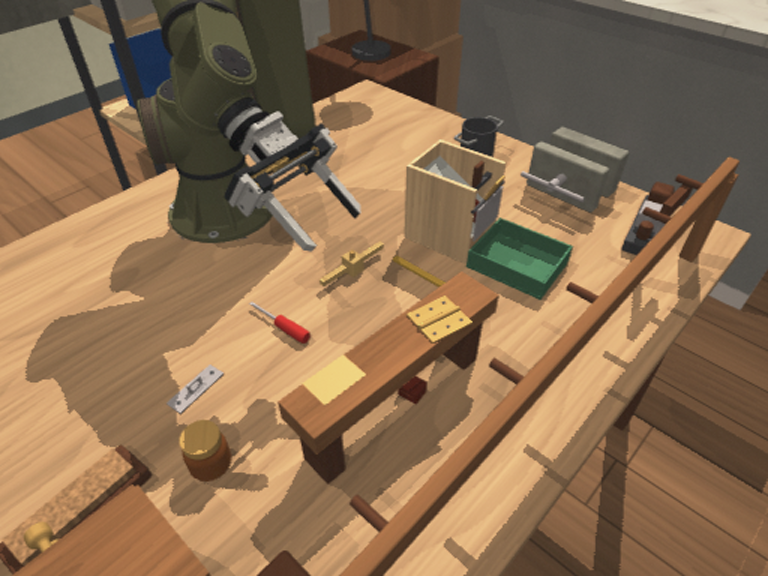

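Both the stile and offcut a (413,389) are clear and the tilted gripper is well above the bench. Now I approach along the tool axis.

play_rows(motion=[[[-0.25,0,0.3,0,0,0,1],[-0.5,0,0.5,0,0,0,1],[-0.5,0,0.667,0,0,0,1],[-0.5,0,0.667,0,0,0,1],[-0.5,0,0.667,0,0,0,1],[-0.5,0,0.667,0,0,0,1],[-0.5,0,0.667,0,0,0,1],[-0.5,0,0.667,0,0,0,1]]])

```text
time_s: 8.3
ee_pos: [0.576, -0.1058, 0.0944]
eef_rot: [3.137, -0.964, 0.093]
force: [-0.1, 0.3, 0.2]
grip_width: 0.0939
grip_force: 0.0
```

```bash
python3 -c "
from h import *
print(get_obs()['qpos'].round(2))
T=tilt(np.radians(5),np.radians(35))
for k in (.05,.0): go(np.array([.674,-.097,.024])-k*T.as_matrix()[:,2],T)
"
```

```text
[-0.42  0.36  2.13  2.09  0.47 -0.88]
[-0.0062, -0.0011, 0.2839, 0.0, -0.0007, 0.0005] rows 1.4 0.0
[-0.0071, -0.0011, 0.4839, 0.0, -0.0007, 0.0005] rows 2.4 0.0
```

play_rows(motion=[[[0,0,0.1,0,0,0,1],[-0.003,0,0.2,0,0,0,1],[-0.006,0,0.3,0,0,0,1],[-0.006,0,0.38,0,0,0,1],[-0.006,0,0.44,0,0,0,1],[-0.006,0,0.484,0,0,0,1],[-0.006,0,0.484,0,0,0,1],[-0.006,0,0.484,0,0,0,1]]])

```text
time_s: 9.1
ee_pos: [0.6735, -0.0976, 0.023]
eef_rot: [3.137, -0.963, 0.091]
force: [-0.5, -0.6, -0.5]
grip_width: 0.0939
grip_force: 0.0
```

play_rows(motion=[[[0,0,0,0,0,0,-1],[0,0,0,0,0,0,-1],[0,0,0,0,0,0,-1],[0,0,0,0,0,0,-1],[0,0,0,0,0,0,-1],[0,0,0,0,0,0,-1],[0,0,0,0,0,0,-1],[0,0,0,0,0,0,-1],[0,0,0,0,0,0,-1],[0,0,0,0,0,0,-1]]], grip_force=20)

```text
time_s: 10.1
ee_pos: [0.6735, -0.0975, 0.0215]
eef_rot: [3.138, -0.961, 0.091]
force: [-0.5, -0.8, 0.1]
grip_width: 0.0339
grip_force: 20.0
```

```bash
python3 -c "
from h import *
print(get_obs()['qpos'].round(2),get_obs()['ee_pos'])
c=camera('scene'); save(c,'scene3.png',(200,150,340,290),4); save(c,'hop3.png',(262,85,350,175),6)
"
```

```text
[-0.32  0.66  1.88  2.31  0.45 -1.04] [ 0.67346267 -0.09751156  0.02149245]
```

View pics/scene3.png

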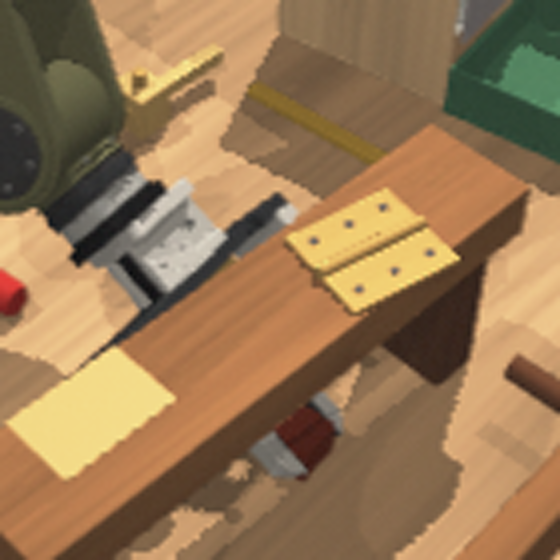

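The crop shows offcut a between both finger pads at crop (305,435), with the width reading 34 mm, so it is gripped. I retract along the tool axis.

play_rows(motion=[[[0,0,-0.04,0,0,0,-1],[0,0,-0.12,0,0,0,-1],[0,0,-0.22,0,0,0,-1],[0,0,-0.34,0,0,0,-1],[0,0,-0.48,0,0,0,-1],[-0.0,0,-0.6,0,0,0,-1],[0.25,0,-0.7,0,0,0,-1],[0.5,0,-0.8,0,0,0,-1],[0.6,0,-0.9,0,0,0,-1],[0.6,0,-0.9,0,0,0,-1]]])

```text
time_s: 11.15
ee_pos: [0.5731, -0.1045, 0.2447]
eef_rot: [-3.141, -0.962, 0.092]
force: [0.3, -0.1, -0.8]
grip_width: 0.0339
grip_force: 20.0
```

```bash
python3 -c "
from h import *
print(get_obs()['qpos'].round(2))
go([.48,-.08,.33],down(A)); go(ch(-.1,0,.33),down(A))
"
```

```text
[-0.42  0.04  2.05  1.23  0.44  0.07]
[0.0731, -0.1317, -0.4917, 0.0022, -0.1532, -0.0044] rows 2.6 6.4
[0.0467, -1.5932, -0.5292, 0.0022, -0.1532, -0.0044] rows 8.4 6.4
```

View pics/hop3.png

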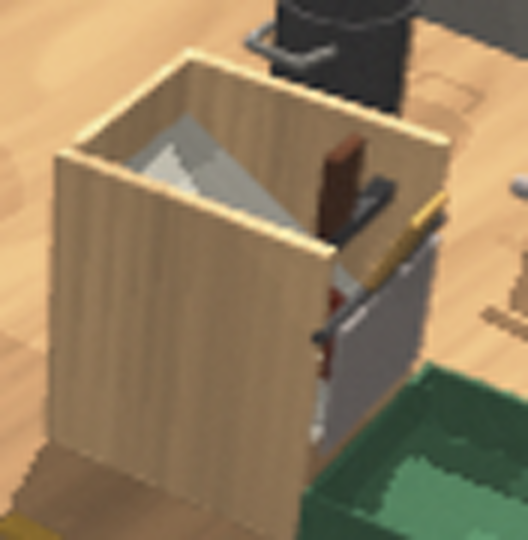

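The hopper crop shows b's red face behind the closed gate, at crop (330,290–370). Now I carry a over.

play_rows(motion=[[[0.05,-0.3,-0.5,0.002,-0.153,-0.004,-1],[0.05,-0.3,-0.5,0.002,-0.153,-0.004,-1],[0.05,-0.3,-0.5,0.002,-0.153,-0.004,-1],[0.05,-0.3,-0.5,0.002,-0.153,-0.004,-1],[0.05,-0.3,-0.5,0.002,-0.153,-0.004,-1],[0.05,-0.3,-0.5,0.002,-0.153,-0.004,-1],[0.05,-0.3,-0.5,0.002,-0.153,-0.004,-1],[0.05,-0.3,-0.5,0.002,-0.153,-0.004,-1],[0.05,-0.3,-0.5,0.002,-0.153,-0.004,-1],[0.05,-0.3,-0.5,0.002,-0.153,-0.004,-1]]])

```text
time_s: 12.15
ee_pos: [0.4718, -0.0386, 0.3245]
eef_rot: [-3.141, 0.001, 0.12]
force: [0.4, -0.2, -0.9]
grip_width: 0.0339
grip_force: 20.0
```

```bash
python3 -c "
from h import *
print(get_obs()['qpos'].round(2))
go(ch(-.1,0,.33),down(A));go(ch(-.1,0,.19),down(A))
"
```

```text
[-0.16  0.07  1.57  0.    1.51  1.29]
[0.008, -1.294, -0.0218, -0.0, 0.0001, -0.0002] rows 6.5 0.0
[0.0083, -1.2939, 0.5382, -0.0, 0.0001, -0.0002] rows 7.0 0.0
```

play_rows(motion=[[[0.008,-1,0,0,0,0,-1],[0.008,-1,0,0,0,0,-1],[0.008,-1,0,0,0,0,-1],[0.008,-1,0,0,0,0,-1],[0.008,-1,0,0,0,0,-1],[0.008,-1,0,0,0,0,-1],[0.008,-1,0,0,0,0,-1],[0.008,-1,0,0,0,0,-1]]])

```text
time_s: 12.95
ee_pos: [0.444, 0.2086, 0.3254]
eef_rot: [-3.141, -0.003, 0.118]
force: [-0.4, 0.1, -0.2]
grip_width: 0.034
grip_force: 20.0
```

play_rows(motion=[[[0,-0.294,0,0,0,0,-1],[0,-0.294,0,0,0,0,-1],[0,-0.294,0.15,0,0,0,-1],[0,-0.294,0.3,0,0,0,-1],[0,-0.294,0.45,0,0,0,-1],[0,-0.294,0.54,0,0,0,-1],[0,-0.294,0.54,0,0,0,-1],[0,-0.294,0.54,0,0,0,-1]]])

```text
time_s: 13.75
ee_pos: [0.4362, 0.2819, 0.1913]
eef_rot: [-3.141, -0.003, 0.118]
force: [-0.2, 0.7, -0.7]
grip_width: 0.0338
grip_force: 20.0
```

play_rows(motion=[[[0,0,0,0,0,0,0.2],[0,0,0,0,0,0,0.2],[0,0,0,0,0,0,0.2],[0,0,0,0,0,0,0.2],[0,0,0,0,0,0,0.2],[0,0,-0.2,0,0,0,0.2],[0,0,-0.4,0,0,0,0.2],[0,0,-0.6,0,0,0,0.2],[0,0,-0.6,0,0,0,0.2]]])

```text
time_s: 14.65
ee_pos: [0.4362, 0.2833, 0.3471]
eef_rot: [-3.137, -0.011, 0.12]
force: [-0.1, -0.3, -0.4]
grip_width: 0.0566
grip_force: 0.0
```

```bash
python3 -c "
from h import *
c=camera('scene'); save(c,'hop4.png',(222,65,350,175),5)
D=down(A+np.pi/2)
go(ch(-.0195,0,.33),D);go(ch(-.0195,0,.179),D)
"
```

```text
[0.3191, 0.0004, 0.0553, 0.0006, -0.0011, -0.2502] rows 1.6 10.5
[0.315, 0.0018, 0.6593, 0.0006, -0.0011, -0.2502] rows 3.7 10.5
```

View pics/hop4.png

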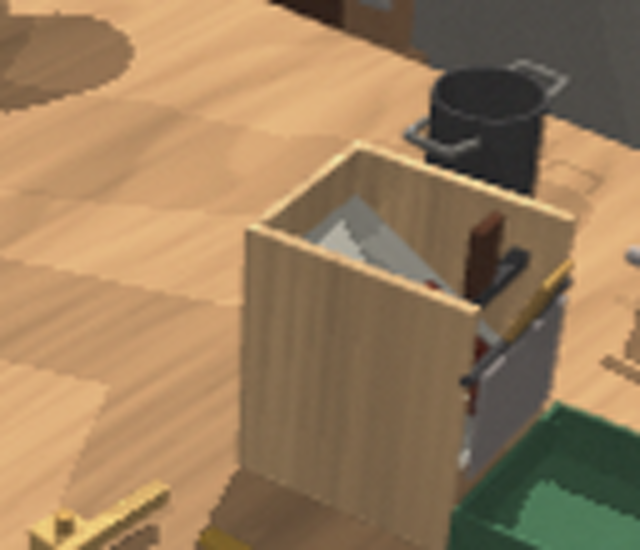

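b is still behind the gate. A second red spot at (432,286) is offcut a resting just uphill of it. I check its height against where the rear finger will go.

play_rows(motion=[[[0.1,0,-0.2,0,0,-0.25,1],[0.319,0,-0.2,0,0,-0.25,1],[0.319,0,0,0,0,-0.25,1],[0.319,0,0,0,0,-0.25,1],[0.319,0,0,0,0,-0.25,1],[0.319,0,0,0,0,-0.25,1],[0.319,0,0,0,0,-0.25,1],[0.319,0,0,0,0,-0.25,1],[0.319,0,0,0,0,-0.25,1],[0.319,0,0,0,0,-0.25,1]]])

```text
time_s: 15.7
ee_pos: [0.5142, 0.2922, 0.3389]
eef_rot: [-3.141, 0.001, 1.626]
force: [0.2, 0.6, 0.1]
grip_width: 0.0939
grip_force: 0.0
```

```bash
python3 -c "
from h import *
for n in('scene','top'):
  c=camera(n); P=cloud(c).reshape(-1,3); f=c['frame'].reshape(-1,3).astype(int)
  d=P[:,:2]-[.5344,.2949]; x=d@[np.cos(A),np.sin(A)]; y=d@[-np.sin(A),np.cos(A)]
  m=(f[:,0]>2.2*f[:,1])&(x>-.14)&(x<.02)&(abs(y)<.055)&(P[:,2]<.2)&(P[:,2]>.05)
  print(n,m.sum()); print(np.c_[x,y,P[:,2],f][m].round(3)[np.argsort(x[m])][::max(1,m.sum()//25)].tolist())
D=down(A+np.pi/2)
o=get_obs();print(o['qpos'].round(2),o['ee_pos'],o['eef_rot'])
go(ch(-.0195,0,.33),D);go(ch(-.0195,0,.179),D)
"
```

```text
scene 0
[]
top 266
[[-0.081, -0.001, 0.121, 73.0, 26.0, 19.0], [-0.079, -0.005, 0.126, 58.0, 18.0, 14.0], [-0.077, 0.012, 0.133, 53.0, 19.0, 8.0], [-0.075, -0.014, 0.117, 29.0, 1.0, 1.0], [-0.072, -0.014, 0.126, 38.0, 13.0, 7.0], [-0.07, -0.015, 0.137, 39.0, 12.0, 3.0], [-0.068, -0.004, 0.137, 74.0, 22.0, 13.0], [-0.066, -0.01, 0.137, 73.0, 24.0, 17.0], [-0.064, 0.005, 0.132, 72.0, 22.0, 17.0], [-0.062, -0.002, 0.135, 71.0, 25.0, 16.0], [-0.06, -0.005, 0.135, 72.0, 24.0, 18.0], [-0.058, -0.014, 0.11, 39.0, 10.0, 7.0], [-0.055, -0.014, 0.119, 41.0, 17.0, 15.0], [-0.053, 0.002, 0.129, 70.0, 23.0, 8.0], [-0.051, -0.004, 0.128, 72.0, 18.0, 13.0], [-0.049, -0.009, 0.125, 76.0, 31.0, 23.0], [-0.046, 0.007, 0.121, 73.0, 26.0, 21.0], [-0.044, 0.004, 0.121, 72.0, 29.0, 25.0], [-0.042, -0.005, 0.121, 71.0, 20.0, 19.0], [-0.04, -0.007, 0.118, 67.0, 24.0, 19.0], [-0.037, -0.008, 0.12, 65.0, 25.0, 12.0], [-0.034, -0.009, 0.111, 63.0, 18.0, 14.0], [-0.015, -0.006, 0.103, 44.0, 13.0, 15.0], [-0.012, -0.002, 0.1, 41.0, 5.0, 5.0], [-0.009, -0.005, 0.097, 35.0, 9.0, 2.0], [-0.005, -0.012, 0.138, 32.0, 9.0, 12.0], [-0.002, 0.003, 0.097, 39.0, 14.0, 10.0]]
[ 0.45  0.34  1.21 -0.    1.6   0.4 ] [0.51422463 0.29219426 0.33905463] [-3.14138318e+00  5.05587082e-04  1.62226183e+00]
[0.0012, 0.0033, 0.0362, -0.0, 0.0001, -0.0111] rows 0.2 0.5
[0.0015, 0.0035, 0.6402, -0.0, 0.0001, -0.0111] rows 3.2 0.5
```

play_rows(motion=[[[0.001,0.016,0,0,0,-0.011,1],[0.001,0.016,0,0,0,-0.011,1],[0.001,0.016,0.12,0,0,-0.011,1],[0.001,0.016,0.24,0,0,-0.011,1],[0.001,0.016,0.36,0,0,-0.011,1],[0.001,0.016,0.46,0,0,-0.011,1],[0.001,0.016,0.56,0,0,-0.011,1],[0.001,0.016,0.64,0,0,-0.011,1],[0.001,0.016,0.64,0,0,-0.011,1],[0.001,0.016,0.64,0,0,-0.011,1]]])

```text
time_s: 16.8
ee_pos: [0.5186, 0.2928, 0.1808]
eef_rot: [3.14, -0.0, 1.686]
force: [-0.6, 0.3, 0.0]
grip_width: 0.0941
grip_force: 0.0
```

```bash
python3 -c "
from h import *
c=camera('scene'); save(c,'hop5.png',(252,55,360,175),5)
go(ch(-.0195,0,.179),down(A+np.pi/2)); o=get_obs(); print(o['force'])
"
```

```text
[0.0003, -0.0157, 0.0098, 0.0004, -0.0001, -0.0009] rows 0.1 0.0
[-1.14555245 -0.63505642  0.56855511]
```

View pics/hop5.png

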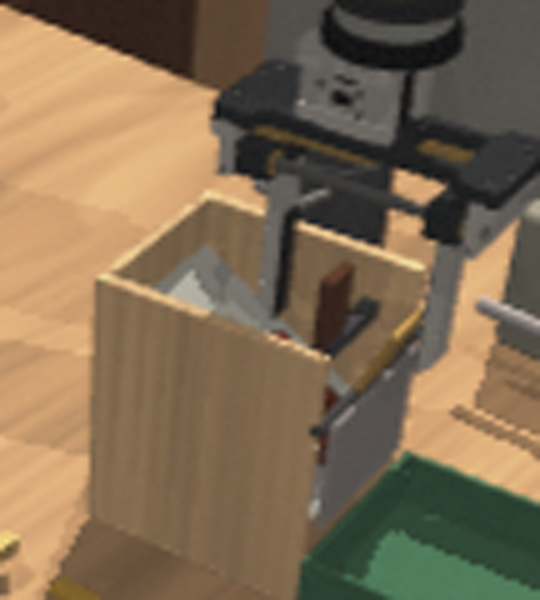

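The front finger is outside the lever at (435,310) and the rear finger is between the grip and the rear wall at (275,270). I squeeze.

play_rows(motion=[[[0,-0.008,0.004,0,0,0,0.5],[0,-0.015,0.004,0,0,0,0.2],[0,-0.015,0.004,0,0,0,0],[0,-0.015,0.004,0,0,0,-0.2],[0,-0.015,0.004,0,0,0,-0.4],[0,-0.015,0.004,0,0,0,-1],[0,-0.015,0.004,0,0,0,-1],[0,-0.015,0.004,0,0,0,-1],[0,-0.015,0.004,0,0,0,-1],[0,-0.015,0.004,0,0,0,-1]]], grip_force=35)

```text
time_s: 17.85
ee_pos: [0.5136, 0.2921, 0.1795]
eef_rot: [-3.14, 0.0, 1.689]
force: [-10.4, -3.5, 10.8]
grip_width: 0.0273
grip_force: 33.4
```

play_rows(motion=[[[0,0,0,0,0,0,-1],[0,0,0,0,0,0,-1],[0,0,0,0,0,0,-1],[0,0,0,0,0,0,-1],[0,0,0,0,0,0,-1],[0,0,0,0,0,0,-1],[0,0,0,0,0,0,-1],[0,0,0,0,0,0,-1],[0,0,0,0,0,0,-1],[0,0,0,0,0,0,-1]]])

```text
time_s: 18.85
ee_pos: [0.5137, 0.2921, 0.1795]
eef_rot: [-3.14, 0.0, 1.689]
force: [-9.5, -3.7, 10.8]
grip_width: 0.0271
grip_force: 33.4
```

```bash
cat > red.py <<'E'
from h import *
for n in('scene','top'):
  c=camera(n); P=cloud(c).reshape(-1,3); f=c['frame'].reshape(-1,3).astype(int)
  d=P[:,:2]-[.5344,.2949]; x=d@[np.cos(A),np.sin(A)]; y=d@[-np.sin(A),np.cos(A)]
  r=(f[:,0]>2.2*f[:,1])&(abs(y)<.065)
  for k,m in(("hopper",r&(x>-.14)&(x<.003)&(P[:,2]<.15)&(P[:,2]>.05)),("bin",r&(x>.004)&(x<.18)&(P[:,2]<.12))):
    print(n,k,m.sum(), np.percentile(np.c_[x,y,P[:,2]][m],[2,50,98],axis=0).round(3).tolist() if m.any() else '')
print(get_obs()['time_s'],get_obs()['force'],get_obs()['grip_width'])
c=camera('scene'); save(c,'e%d.png'%(get_obs()['time_s']*100),(252,55,400,215),4)
E
python3 red.py
```

```text
scene hopper 0 
scene bin 70 [[0.015, -0.017, 0.01], [0.061, -0.014, 0.023], [0.102, 0.007, 0.035]]
top hopper 0 
top bin 99 [[0.072, -0.015, 0.019], [0.086, -0.003, 0.032], [0.101, 0.013, 0.036]]
18.95 [-10.53005659  -3.83923908  11.01528486] 0.027479822980619607
```

The width of 27 mm matches the stop and the hopper shows no red. My picture allowance is used up, so I check by numbers that both blocks are in the bin before letting go.

```bash
cat > clus.py <<'E'
from h import *
for n in('scene','top'):
  c=camera(n); P=cloud(c); f=c['frame'].astype(int)
  d=P[...,:2]-[.5344,.2949]; x=d@[np.cos(A),np.sin(A)]; y=d@[-np.sin(A),np.cos(A)]
  m=(f[...,0]>2.0*f[...,1])&(abs(y)<.075)&(x>-.15)&(x<.19)&(P[...,2]<.15)
  k,l,s,_=cv2.connectedComponentsWithStats(m.astype(np.uint8),connectivity=8)
  for i in range(1,k):
    if s[i,4]>4:
      q=np.c_[x[l==i],y[l==i],P[...,2][l==i]]; print(n,s[i].tolist(),np.percentile(q,[3,50,97],axis=0).round(3).tolist())
print(get_obs()['time_s'],get_obs()['grip_width'],get_obs()['force'].round(1))
E
python3 clus.py
```

```text
scene [322, 157, 30, 21, 263] [[0.013, -0.017, 0.01], [0.064, -0.011, 0.031], [0.102, 0.01, 0.036]]
top [146, 174, 12, 11, 103] [[0.072, -0.015, 0.017], [0.086, -0.004, 0.032], [0.101, 0.011, 0.036]]
19.1 0.027452965932448243 [-10.   -3.6  10.4]
```

Both lie flat in the bin, spanning x 13–102 mm with tops at 36 mm or lower. I release gently and lift clear.

play_rows(motion=[[[0,0,0,0,0,0,-0.2],[0,0,0,0,0,0,0],[0,0,0,0,0,0,0.2],[0,0,0,0,0,0,0.5],[0,0.012,0,0,0,0,1],[0,0.012,0,0,0,0,1],[0,0.012,0,0,0,0,1],[0,0.012,0,0,0,0,1],[0,0.012,0,0,0,0,1],[0,0.012,0,0,0,0,1]]])

```text
time_s: 20.1
ee_pos: [0.5178, 0.2927, 0.1794]
eef_rot: [3.14, -0.0, 1.689]
force: [0.2, 0.8, -0.2]
grip_width: 0.0937
grip_force: 0.0
```

play_rows(motion=[[[0,0,-0.1,0,0,0,1],[0,0,-0.25,0,0,0,1],[0,0,-0.4,0,0,0,1],[0,0,-0.6,0,0,0,1],[0.4,0,-0.7,0,0,0,1],[0,-0.5,-0.7,0,0,0,1],[0,-0.7,-0.7,0,0,0,1],[0,-0.7,-0.7,0,0,0,1],[0,-0.7,-0.7,0,0,0,1],[0,-0.7,-0.7,0,0,0,1]]])

```text
time_s: 21.1
ee_pos: [0.3414, 0.2713, 0.3556]
eef_rot: [3.137, -0.002, 1.69]
force: [-0.8, -0.1, -0.9]
grip_width: 0.0942
grip_force: 0.0
```

```bash
python3 clus.py; python3 -c "
from h import *
for n in('top','scene'):
  c=camera(n);P=cloud(c).reshape(-1,3);d=P[:,:2]-[.5344,.2949]; x=d@[np.cos(A),np.sin(A)]; y=d@[-np.sin(A),np.cos(A)]
  m=(P[:,2]>.17)&(P[:,2]<.192)&(abs(y)<30e-3)&(x>-.02)&(x<.04); print(n,'lever',m.sum(),x[m].max() if m.any() else '')
  o=np.load(n+'1.npz')['frame'].astype(int); df=abs(c['frame'].astype(int)-o).sum(2)
  # bystander regions: hinge, bradawl, gauge, pencil, hasp, jar (top px)
  if n=='top':
    for k,b in dict(hinge=(250,130,283,161),bradawl=(290,225,308,280),gauge=(202,247,263,266),pencil=(198,188,212,246),hasp=(343,236,380,256),jar=(368,188,400,215)).items(): print(k,(df[b[1]:b[3],b[0]:b[2]]>90).mean().round(3))
"
```

```text
scene [322, 157, 30, 21, 289] [[0.014, -0.017, 0.011], [0.06, -0.011, 0.031], [0.102, 0.013, 0.036]]
top [146, 174, 12, 16, 158] [[0.057, -0.015, 0.019], [0.079, -0.003, 0.032], [0.101, 0.012, 0.036]]
top [146, 192, 13, 9, 88] [[0.024, -0.014, 0.016], [0.035, 0.0, 0.035], [0.045, 0.018, 0.04]]
21.2 0.09408883204200151 [ 0.2 -0.7 -0.6]
top lever 74 0.021051931221330956
hinge 0.0
bradawl 0.059
gauge 0.006
pencil 0.0
hasp 0.12
jar 0.0
scene lever 28 0.022311615178831817
```

```bash
python3 -c "
from station import workorder
print(workorder.hand_in())"
```

```text
the job is handed in; nothing more can be done
None
```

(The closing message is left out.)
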